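# Snap the furnace's control board onto its standoffs

## Task

The green control board of the furnace is standing loose on top of its four white barbed standoffs: press it straight down at both ends until all four posts have clicked through and it sits fully home and level. Leave the blue board standing loose on its own posts as it is, because it still has to come off, and take the hand away when done.

Things in the scene. Friction and masses are not known exactly. Their poses are not given: they have to be found in the camera images.
- green_board_a (a point): Centre of a bare brass-coloured pad (30 x 36 mm) on the upper face of the GREEN board (130 x 90 x 4 mm), 46 mm from its middle along the board's +x (long side); z up out of the face. Press here with closed fingers. Posts pass 8 mm holes 56 mm from the middle in x, 36 mm to either side in y, and finally stand 10 mm proud. Between the pads, within 31 mm of the middle, parts stand up to 14 mm tall.
- green_board_b (a point): Centre of the other pressing pad, 46 mm from the middle along the board's -x. The two posts of one end yield at about 6 to 14 N and click; press on past that until the board stops dead on rigid shoulders (about 20 N is plenty). It then stays down. It is loose, but the posts keep it in place; pressing one end tilts it by about 5 degrees until the other end is pressed too.
- furnace_base: Fixed open cream metal tray, 190 x 140 mm, rim 16 mm high, carrying the four white standoffs of the green board. Origin: centre of its underside on the bench; x along its long side, z up. When the green board is home its upper face (the pads) is 24 mm above this origin; at the start about 33 mm, 8 to 9 mm too high.
- blue_board_mid (a point): Middle of the upper face of the BLUE board, same size, pads and posts as the green, standing loose on the barbs in a grey tray: leave it alone. About 33 mm above the bench.
Things that resemble listed ones, but are neither listed nor needed, are in the scene too. Of the things that look like the part that bears green_board_a, the middle-sized one is meant.

How it is judged:
By the outcome, as a careful person would: the job done as asked, in the order asked, and still so for the second after the job is handed in, with the robot touching nothing.
It also fails if it takes over 32 s, if anything falls off the work surface, if the arm or the gripper's body presses on something with over 40 N, if the wrist force passes 120 N, or if a joint passes its speed limit or range.

## Robot

A 6-joint arm with a two-finger parallel gripper is mounted at the origin on the work surface. World frame = base frame: x ahead of the robot, y to its left, z up, the work surface at z = 0. Lengths are in m, angles in degrees, forces in N, time in s.
With the tool pointing down it reaches from about 0.375 to 0.975 m from the base axis. Payload 3.8 kg.
Tool frame: the origin (TCP) lies on the mounting face of the last link; the fingertips stand 173 mm ahead of it and the grasp point (between the pads) lies 155 mm ahead of it (robot.finger_overhang is the distance from the TCP to the fingertips, in m); y points along the fingers, z is the direction in which the jaws open and shut, and the axes are right-handed (so a half turn about y gives the same grasp; the last joint's range is limited). The gripper opens to 85 mm and grips with 20 to 120 N. Pads are 22 mm wide; open, the fingers measure 114 mm over their backs; the gripper's body (76 mm by 85 mm) begins 54 mm behind the grasp point. The pads swing forward as they close: fully open they stand 13 mm farther back than shut.
Start: joints at [63.203, 15.12, 91.902, -0, 72.978, -2.114], TCP at [0.282, 0.613, 0.405] pointing down, gripper open.
Joint ranges: [-150.88, 150.88], [-54.13, 125.18], [17.81, 147.31], [-75.09, 255.09], [0, 152.58], [-146.25, 146.25]. Speed limits (degrees/s): [147.25, 147.25, 180, 180, 180, 180].

## Interface

Orientations are given as a 3x3 rotation matrix whose columns are the frame's x, y, z axes.
In Python, from station import robot, cams, order gives the robot as it stands. The module is installed in compiled form; this text tells all that it offers.
- The arm moves only by the tool arm_command, never from a script. Its argument "motion" is a list of rows, each a list of 3 entries, a list of its own where there are three numbers: the closure in counts, from 0 (fully open) to 255 (shut), then the shift along the world's x, y, z in cm, then the turn, a rotation vector about the world's x, y, z in rad. In form: [[fingers, [dx, dy, dz], [wx, wy, wz]], ...]. A call has 1 to 8 rows; each row is the pose to reach, as a shift and turn from the pose measured when the call began; what a row does not reach only later rows make up. A row lasts 1/12 s, in which the tool goes at most 41.7 mm and 7.16 degrees, less where a joint would pass 70% of its speed; a pose out of reach is approached as far as the arm can. A call with a gripper value outside its range is refused whole. The fingers move at their own pace and stop on an object; "squeeze" is the grip in N (left out, the last holds). Time passes only in rows, so rows that repeat a pose let the fingers close. It gives the time, the measured TCP pose, the force and the opening at its end, in the units of the state.
- robot.read_state(): the state, without advancing time (a new reading comes with each control period).
- cams.grab_frame(name): name is "scene" or "top" or "wrist"; returns the picture (480x640x3 uint8, red, green, blue); there is no depth.
- cams.get_calibration(name): a dict with "fx", "fy", "cx", "cy" (pixels), "R" (3x3) and "t" (3): a world point X has camera coordinates R X + t; the wrist camera has in their place "mount" (4x4, takes a point from camera to tool coordinates, whose origin is the TCP and whose axes are the tool frame's). Camera axes: x right, y down, z forward; pixel columns grow to the right and rows downward; lengths in m; the calibration is good to about 2 mm. A picture is of the moment at which its call begins: read the wrist's pose just before it. get_calibration takes no time and is no camera call.
- order.close_job(): hands the job in, once; it reports no verdict.
The state is a dict: "time": time; "qpos": joint angles; "joint_velocities": joint speeds; "tau": joint torques, N m; "tool_pos": TCP position; "tool_rot": TCP orientation; "wrist_force": force on the tool from outside, world axes, zero at the start; "moment": the same for the moment, N m; "width": opening from 0.0 (shut) to 1.0 (fully open).
Only numpy, scipy, OpenCV 4.12 (cv2) and the standard library are available. Lean on these libraries where they do the work, as an engineer would, in place of code of your own. Each camera call takes 0.05 s, during which the arm holds its last target. There are 200 camera calls.

## Working session

There is one attempt and no reset: what is moved stays moved. The work goes in short steps, Python scripts to look and compute and a tool call to move; the robot and the scene stay as the last step left them, time stands still between calls to the robot, and variables do not carry over. Pictures are saved under pics/ and viewed, about 8 in all and at most 12, crops included, and the job is handed in when it is done.

Besides the shell and the picture viewer there is one more tool, called after ">>>" as name(argument=value, ...) on one line, values as JSON. arm_command: Moves the arm, as the interface text tells. Its arguments: {"type":"object","properties":{"motion":{"type":"array","items":{"type":"array"}},"squeeze":{"type":"number"}},"required":["motion"]}

```bash
mkdir -p pics; python3 - <<'E'
from station import robot,cams
import cv2,numpy as np
s=robot.read_state();print({k:np.round(s[k],3).tolist() for k in('time','tool_pos','tool_rot','width','wrist_force')})
for n in('top','scene'):
    c=cams.get_calibration(n);print(n,{k:np.round(v,3).tolist() for k,v in c.items()})
    cv2.imwrite(f'pics/{n}0.png',cams.grab_frame(n)[:,:,::-1])
E
```

```text
{'time': 0.0, 'tool_pos': [0.282, 0.613, 0.403], 'tool_rot': [[0.909, -0.001, 0.418], [-0.418, -0.002, 0.909], [-0.0, -1.0, -0.002]], 'width': 1.0, 'wrist_force': [-0.263, -0.088, 0.638]}
top {'fx': 530.492, 'fy': 530.492, 'cx': 321.531, 'cy': 246.065, 'R': [[0.018, -1.0, 0.018], [-0.996, -0.02, -0.09], [0.09, -0.017, -0.996]], 't': [0.034, 0.527, 1.129]}
scene {'fx': 486.494, 'fy': 486.494, 'cx': 314.286, 'cy': 238.002, 'R': [[-0.039, 0.999, 0.009], [0.796, 0.036, -0.604], [-0.604, -0.016, -0.797]], 't': [-0.05, -0.381, 1.235]}
```

View pics/top0.png

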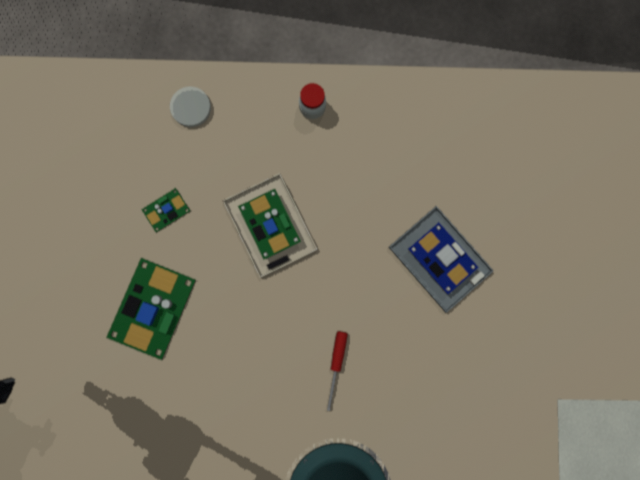

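View pics/scene0.png

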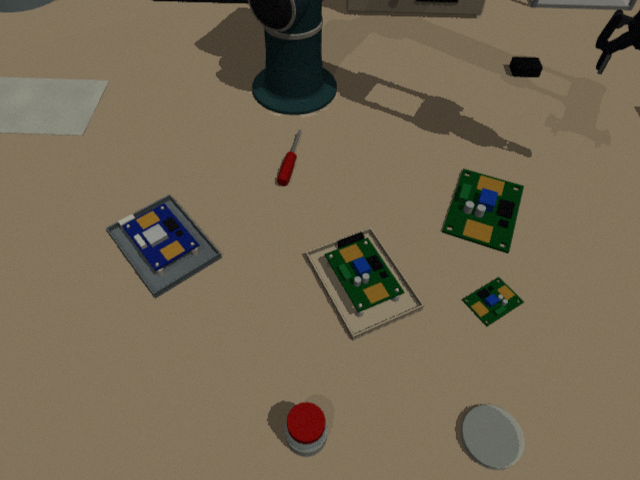

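The target is the mid-sized green board in the cream tray, with pads near (261,205) and (279,243) in top, and (352,253) and (376,293) in scene. I'll measure those pads in both views.

```bash
cat > h.py <<'E'
import cv2,numpy as np
from station import robot,cams
def ray(n,uv,z):
    c=cams.get_calibration(n);R=np.array(c['R']);t=np.array(c['t'])
    d=R.T@np.array([(uv[0]-c['cx'])/c['fx'],(uv[1]-c['cy'])/c['fy'],1]);o=-R.T@t
    return o+d*(z-o[2])/d[2]
def proj(n,X):
    c=cams.get_calibration(n);p=np.array(c['R'])@X+np.array(c['t'])
    return np.array([p[0]/p[2]*c['fx']+c['cx'],p[1]/p[2]*c['fy']+c['cy']])
def tri(u1,u2):
    A=[]
    for n,u in(('top',u1),('scene',u2)):
        c=cams.get_calibration(n);K=np.array([[c['fx'],0,c['cx']],[0,c['fy'],c['cy']],[0,0,1]])
        A.append(K@np.c_[c['R'],c['t']])
    X=cv2.triangulatePoints(A[0],A[1],np.array(u1,float),np.array(u2,float)).ravel();return X[:3]/X[3]
def blobs(im,lo,hi,box,amin):
    h=cv2.cvtColor(im,cv2.COLOR_BGR2HSV);m=cv2.inRange(h,lo,hi);k=np.zeros_like(m);x0,y0,x1,y1=box
    k[y0:y1,x0:x1]=m[y0:y1,x0:x1]
    n,l,s,c=cv2.connectedComponentsWithStats(k)
    return [(c[i],s[i,4]) for i in range(1,n) if s[i,4]>amin]
E
python3 - <<'E'
from h import *
P={}
for n,b in(('top',(235,185,305,265)),('scene',(320,230,410,315))):
    im=cv2.imread(f'pics/{n}0.png');
    bl=blobs(im,(12,130,110),(26,255,255),b,60)
    P[n]=sorted([x[0] for x in bl],key=lambda c:c[1])
    for c,a in bl: print(n,c.round(1),a,ray(n,c,.033).round(4))
    # green extent of the board
    g=cv2.inRange(cv2.cvtColor(im,cv2.COLOR_BGR2HSV),(45,100,30),(80,255,255));k=np.zeros_like(g);k[b[1]:b[3],b[0]:b[2]]=g[b[1]:b[3],b[0]:b[2]]
    r=cv2.minAreaRect(cv2.findNonZero(k));q=np.array([ray(n,u,.031) for u in cv2.boxPoints(r)])
    print('rect',q.mean(0).round(4),np.linalg.norm(np.diff(q,axis=0),axis=1).round(4))
if len(P['top'])==2==len(P['scene']):
    T=P['top'];S=P['scene'][::-1]
    X=[tri(T[i],S[i]) for i in(0,1)];print(np.round(X,4),np.linalg.norm(X[0]-X[1]))
    d=X[0]-X[1];print('long axis deg',np.degrees(np.arctan2(d[1],d[0])))
im=cv2.imread('pics/top0.png')[165:285,215:330];cv2.imwrite('pics/crop.png',cv2.resize(im,None,fx=5,fy=5))
E
```

```text
top [259.6 204.4] 208 [0.613  0.1797 0.033 ]
top [278.1 242.3] 210 [0.5313 0.1377 0.033 ]
rect [0.5718 0.1582 0.031 ] [0.0872 0.1271 0.0865]
scene [350.9 252.8] 224 [0.5314 0.1374 0.033 ]
scene [375.9 292.4] 273 [0.613  0.1797 0.033 ]
rect [0.5697 0.1592 0.031 ] [0.1007 0.1467 0.0909]
[[0.613  0.1797 0.0329]
 [0.5313 0.1376 0.0328]] 0.09192896414345011
long axis deg 27.295918652949794
```

Both views agree: the pads are at (0.613, 0.180) and (0.531, 0.138), z is 0.033, and they're 92 mm apart as they should be. The long axis is at 27.3°. I'll move above the far pad with the fingers shut and turned +52°, so the jaw axis lies across the board.

>>> arm_command(motion=[[255,[33.1,-43.3,-5],[0,0,0.908]],[255,[33.1,-43.3,-5],[0,0,0.908]],[255,[33.1,-43.3,-5],[0,0,0.908]],[255,[33.1,-43.3,-5],[0,0,0.908]],[255,[33.1,-43.3,-5],[0,0,0.908]],[255,[33.1,-43.3,-5],[0,0,0.908]],[255,[33.1,-43.3,-5],[0,0,0.908]],[255,[33.1,-43.3,-5],[0,0,0.908]]])

```text
time: 0.77
tool_pos: [0.4786, 0.3551, 0.3738]
tool_rot: [[0.886, 0.0, -0.464], [0.464, -0.002, 0.886], [-0.001, -1.0, -0.002]]
wrist_force: [-0.0, 1.0, 0.8]
width: -0.003
```

>>> arm_command(motion=[[255,[13.44,-17.54,-2],[0,0,0]],[255,[13.44,-17.54,-2],[0,0,0]],[255,[13.44,-17.54,-2],[0,0,0]],[255,[13.44,-17.54,-2],[0,0,0]],[255,[13.44,-17.54,-8],[0,0,0]],[255,[13.44,-17.54,-11.8],[0,0,0]],[255,[13.44,-17.54,-11.8],[0,0,0]],[255,[13.44,-17.54,-11.8],[0,0,0]]])

```text
time: 1.43
tool_pos: [0.6105, 0.1762, 0.2469]
tool_rot: [[0.887, -0.013, -0.462], [0.462, -0.006, 0.887], [-0.015, -1.0, 0.001]]
wrist_force: [-1.9, 0.4, -1.3]
width: 0.001
```

```bash
python3 - <<'E'
from h import *
s=robot.read_state();p=np.array(s['tool_pos']);R=np.array(s['tool_rot']);tip=p+R[:,1]*robot.finger_overhang
print(p,tip.round(4),s['wrist_force'],s['joint_velocities'],np.round(R,3).tolist())
a=cams.grab_frame('wrist')[:,:,::-1];b=cams.grab_frame('scene')[:,:,::-1]
b=cv2.resize(b[180:340,290:450],(480,480))
cv2.imwrite('pics/w1.png',np.hstack([cv2.resize(a,(320,240)),b[:240]*0][:1]) if 0 else b)
E
```

```text
[0.61045862 0.17624696 0.24687043] [0.6081 0.1752 0.0735] [-1.8640355   0.42870878 -1.2919178 ] [ 2.32741328 -3.60677401 -1.87109842  1.39329402  5.82422941  1.66121945] [[0.887, -0.013, -0.462], [0.462, -0.006, 0.887], [-0.015, -1.0, 0.001]]
```

View pics/w1.png

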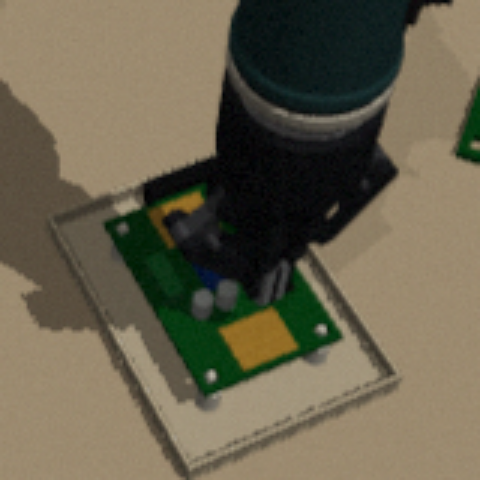

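The crop shows the shut fingers about 40 mm above the far end of the green board, with all four posts through its corners. I'll let the arm settle over pad A, a little lower.

>>> arm_command(motion=[[255,[0.25,0.35,-1],[0,0,0]],[255,[0.25,0.35,-1.5],[0,0,0]],[255,[0.25,0.35,-2],[0,0,0]],[255,[0.25,0.35,-2],[0,0,0]],[255,[0.25,0.35,-2],[0,0,0]]])

```text
time: 1.95
tool_pos: [0.6144, 0.1832, 0.234]
tool_rot: [[0.886, -0.004, -0.464], [0.464, -0.003, 0.886], [-0.005, -1.0, -0.001]]
wrist_force: [-0.3, 0.4, 0.4]
width: -0.003
```

```bash
python3 - <<'E'
from h import *
s=robot.read_state();p=np.array(s['tool_pos']);R=np.array(s['tool_rot']);tip=p+R[:,1]*robot.finger_overhang
print(p.round(4),tip.round(4),np.round(s['wrist_force'],1),np.round(R,3).tolist(),robot.finger_overhang)
b=cams.grab_frame('scene')[:,:,::-1].copy()
u=proj('scene',tip);v=proj('scene',[.613,.1797,.033]);print(u,v)
b=cv2.resize(b[200:320,310:430],(600,600))
for q,c in((u,(0,0,255)),(v,(255,0,255))): cv2.circle(b,tuple(int(x) for x in (q-[310,200])*5),4,c,-1)
cv2.imwrite('pics/w2.png',b)
E
```

```text
[0.6144 0.1832 0.234 ] [0.6137 0.1827 0.0606] [-0.3  0.4  0.4] [[0.886, -0.004, -0.464], [0.464, -0.003, 0.886], [-0.005, -1.0, -0.001]] 0.1734
[379.57677132 284.30975919] [375.94123542 292.41501063]
```

View pics/w2.png

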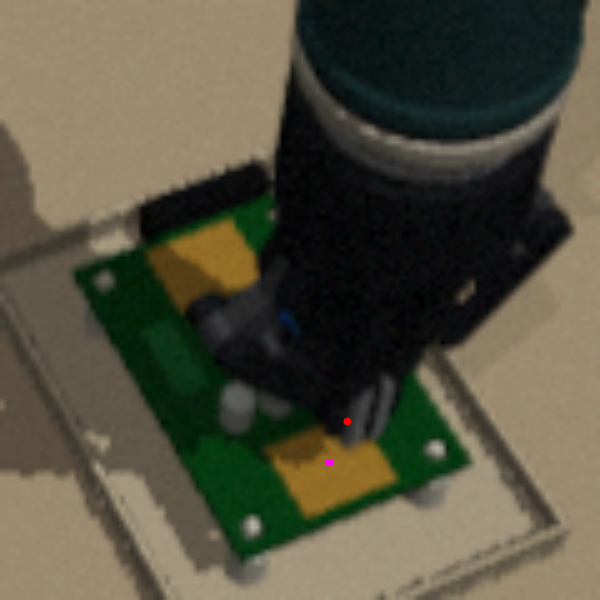

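>>> arm_command(motion=[[255,[-0.1,-0.3,-1],[0,0,0]],[255,[-0.1,-0.3,-1.5],[0,0,0]],[255,[-0.1,-0.3,-1.9],[0,0,0]],[255,[-0.1,-0.3,-1.9],[0,0,0]],[255,[-0.1,-0.3,-1.9],[0,0,0]],[255,[-0.1,-0.3,-1.9],[0,0,0]]])

```text
time: 2.5
tool_pos: [0.6136, 0.18, 0.2151]
tool_rot: [[0.886, -0.004, -0.464], [0.464, -0.003, 0.886], [-0.005, -1.0, -0.001]]
wrist_force: [0.1, -0.2, -0.2]
width: 0.003
```

```bash
python3 - <<'E'
from h import *
s=robot.read_state();p=np.array(s['tool_pos']);R=np.array(s['tool_rot']);tip=p+R[:,1]*robot.finger_overhang
print(p.round(4),tip.round(4),np.round(s['wrist_force'],1),np.round(s['joint_velocities'],2))
b=cams.grab_frame('scene')[:,:,::-1].copy()
b=cv2.resize(b[200:320,310:430],(600,600))
t=cams.grab_frame('wrist')[:,:,::-1]
cv2.imwrite('pics/w3.png',np.hstack([cv2.resize(b,(400,400)),cv2.resize(t,(400,300),interpolation=cv2.INTER_AREA).copy() if 0 else cv2.copyMakeBorder(cv2.resize(t,(400,300)),0,100,0,0,cv2.BORDER_CONSTANT)]))
E
```

```text
[0.6136 0.18   0.2151] [0.6129 0.1796 0.0417] [ 0.1 -0.2 -0.2] [ 0.08 -0.33 -0.35  0.01 -0.06 -0.05]
```

View pics/w3.png

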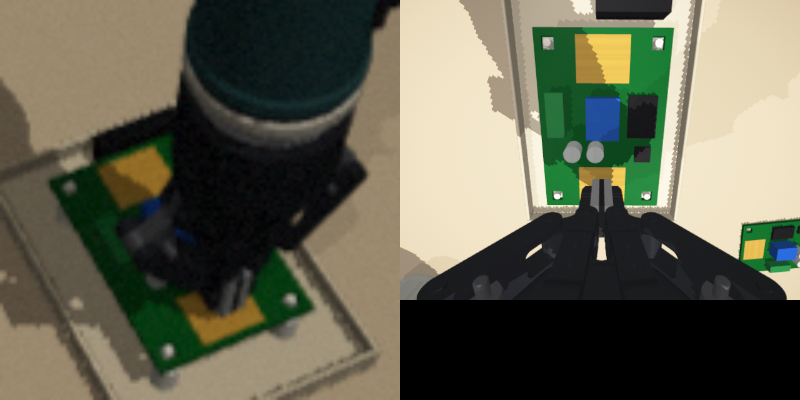

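The wrist view shows the shut fingertips centred over the far brass pad, 8–9 mm above it. I'll press in small steps and watch the force.

>>> arm_command(motion=[[255,[0,0,-0.4],[0,0,0]],[255,[0,0,-0.7],[0,0,0]],[255,[0,0,-0.9],[0,0,0]],[255,[0,0,-1.0],[0,0,0]],[255,[0,0,-1.0],[0,0,0]]])

```text
time: 3.02
tool_pos: [0.6137, 0.1801, 0.2053]
tool_rot: [[0.886, -0.004, -0.464], [0.464, -0.003, 0.886], [-0.005, -1.0, -0.001]]
wrist_force: [-0.5, -0.4, 0.9]
width: -0.004
```

>>> arm_command(motion=[[255,[0,0,-0.1],[0,0,0]],[255,[0,0,-0.2],[0,0,0]],[255,[0,0,-0.2],[0,0,0]]])

```text
time: 3.27
tool_pos: [0.6141, 0.1802, 0.2044]
tool_rot: [[0.886, -0.003, -0.464], [0.464, -0.003, 0.886], [-0.004, -1.0, -0.001]]
wrist_force: [-2.0, -1.2, 6.5]
width: -0.0
```

>>> arm_command(motion=[[255,[0,0,-0.1],[0,0,0]],[255,[0,0,-0.2],[0,0,0]],[255,[0,0,-0.2],[0,0,0]]])

```text
time: 3.52
tool_pos: [0.6144, 0.1802, 0.2039]
tool_rot: [[0.886, -0.002, -0.464], [0.464, -0.002, 0.886], [-0.003, -1.0, -0.001]]
wrist_force: [-2.0, -0.6, 7.2]
width: 0.002
```

>>> arm_command(motion=[[255,[0,0,-0.15],[0,0,0]],[255,[0,0,-0.3],[0,0,0]],[255,[0,0,-0.3],[0,0,0]]])

```text
time: 3.77
tool_pos: [0.6146, 0.1803, 0.2028]
tool_rot: [[0.886, -0.002, -0.464], [0.464, -0.002, 0.886], [-0.003, -1.0, -0.001]]
wrist_force: [-3.9, -1.2, 9.9]
width: 0.001
```

>>> arm_command(motion=[[255,[0,0,-0.15],[0,0,0]],[255,[0,0,-0.3],[0,0,0]],[255,[0,0,-0.3],[0,0,0]]])

```text
time: 4.02
tool_pos: [0.6145, 0.1805, 0.2005]
tool_rot: [[0.886, -0.002, -0.464], [0.464, -0.002, 0.886], [-0.003, -1.0, -0.001]]
wrist_force: [-1.5, 1.1, 3.1]
width: 0.003
```

>>> arm_command(motion=[[255,[0,0,-0.15],[0,0,0]],[255,[0,0,-0.3],[0,0,0]],[255,[0,0,-0.3],[0,0,0]]])

```text
time: 4.27
tool_pos: [0.6147, 0.1807, 0.1986]
tool_rot: [[0.886, -0.002, -0.464], [0.464, -0.001, 0.886], [-0.002, -1.0, -0.0]]
wrist_force: [-2.8, -0.0, 7.2]
width: 0.003
```

>>> arm_command(motion=[[255,[0,0,-0.15],[0,0,0]],[255,[0,0,-0.3],[0,0,0]],[255,[0,0,-0.3],[0,0,0]]])

```text
time: 4.52
tool_pos: [0.6148, 0.1809, 0.1984]
tool_rot: [[0.886, -0.002, -0.464], [0.464, -0.002, 0.886], [-0.003, -1.0, -0.0]]
wrist_force: [-8.3, -2.1, 17.6]
width: 0.001
```

>>> arm_command(motion=[[255,[0,0,-0.3],[0,0,0]],[255,[0,0,-0.5],[0,0,0]],[255,[0,0,-0.5],[0,0,0]]])

```text
time: 4.77
tool_pos: [0.6151, 0.1809, 0.1982]
tool_rot: [[0.886, -0.003, -0.464], [0.464, -0.002, 0.886], [-0.004, -1.0, -0.0]]
wrist_force: [-13.1, -3.3, 28.9]
width: 0.003
```

Dead stop at 29 N with the tip at 0.025, so the far end is home. Next I'll lift, cross to the near pad and stop above it.

>>> arm_command(motion=[[255,[0,0,3],[0,0,0]],[255,[0,0,6],[0,0,0]],[255,[-2.8,-1.4,6],[0,0,0]],[255,[-5.6,-2.9,6],[0,0,0]],[255,[-8.33,-4.29,6],[0,0,0]],[255,[-8.33,-4.29,6],[0,0,0]],[255,[-8.33,-4.29,4.5],[0,0,0]],[255,[-8.33,-4.29,4],[0,0,0]]])

```text
time: 5.43
tool_pos: [0.531, 0.1377, 0.2371]
tool_rot: [[0.886, -0.004, -0.464], [0.464, -0.002, 0.886], [-0.004, -1.0, -0.0]]
wrist_force: [-0.2, 0.1, -0.7]
width: -0.002
```

>>> arm_command(motion=[[255,[0,0,-0.5],[0,0,0]],[255,[0,0,-0.8],[0,0,0]],[255,[0,0,-0.8],[0,0,0]],[255,[0,0,-0.8],[0,0,0]]])

```text
time: 5.77
tool_pos: [0.5314, 0.1379, 0.2288]
tool_rot: [[0.886, -0.004, -0.464], [0.464, -0.002, 0.886], [-0.005, -1.0, -0.0]]
wrist_force: [-0.2, -1.4, 0.6]
width: 0.002
```

```bash
python3 - <<'E'
from h import *
s=robot.read_state();p=np.array(s['tool_pos']);R=np.array(s['tool_rot']);tip=p+R[:,1]*robot.finger_overhang
print(p.round(4),tip.round(4),np.round(s['wrist_force'],1),np.round(s['joint_velocities'],2))
b=cams.grab_frame('scene')[:,:,::-1].copy()
b=cv2.resize(b[200:320,310:430],(600,600))
t=cams.grab_frame('wrist')[:,:,::-1]
cv2.imwrite('pics/w4.png',np.hstack([cv2.resize(b,(400,400)),cv2.copyMakeBorder(cv2.resize(t,(400,300)),0,100,0,0,cv2.BORDER_CONSTANT)]))
E
```

```text
[0.5314 0.1379 0.2288] [0.5306 0.1375 0.0554] [-0.2 -1.4  0.6] [ 0.06 -0.55 -0.37  0.04  0.02  0.01]
```

View pics/w4.png

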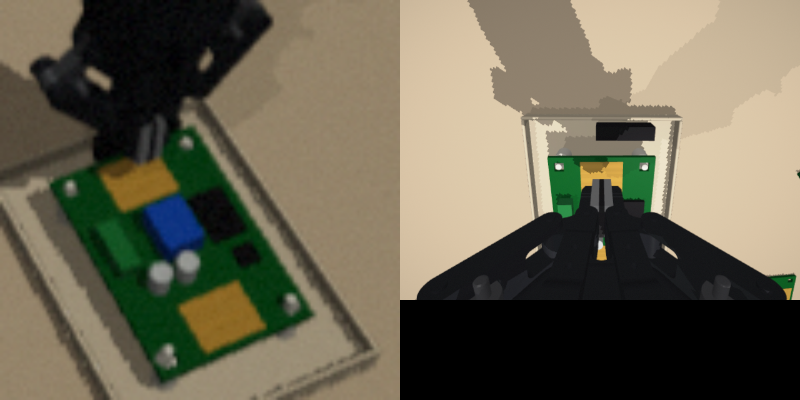

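The fingers are centred over the near pad, and the far-end posts now stand proud through the board. Descending to press.

>>> arm_command(motion=[[255,[0,0,-1],[0,0,0]],[255,[0,0,-1.7],[0,0,0]],[255,[0,0,-2.1],[0,0,0]],[255,[0,0,-2.3],[0,0,0]],[255,[0,0,-2.3],[0,0,0]]])

```text
time: 6.28
tool_pos: [0.5311, 0.1378, 0.2054]
tool_rot: [[0.886, -0.005, -0.464], [0.464, -0.002, 0.886], [-0.005, -1.0, 0.0]]
wrist_force: [0.6, -0.6, 0.3]
width: -0.002
```

>>> arm_command(motion=[[255,[0,0,-0.15],[0,0,0]],[255,[0,0,-0.3],[0,0,0]],[255,[0,0,-0.3],[0,0,0]]])

```text
time: 6.53
tool_pos: [0.5314, 0.1379, 0.2034]
tool_rot: [[0.886, -0.004, -0.464], [0.464, -0.002, 0.886], [-0.005, -1.0, -0.0]]
wrist_force: [-2.5, 0.7, 5.7]
width: -0.0
```

>>> arm_command(motion=[[255,[0,0,-0.15],[0,0,0]],[255,[0,0,-0.3],[0,0,0]],[255,[0,0,-0.3],[0,0,0]]])

```text
time: 6.78
tool_pos: [0.5316, 0.1379, 0.2014]
tool_rot: [[0.886, -0.004, -0.464], [0.464, -0.002, 0.886], [-0.004, -1.0, -0.0]]
wrist_force: [-1.6, -0.4, 4.7]
width: -0.004
```

>>> arm_command(motion=[[255,[0,0,-0.15],[0,0,0]],[255,[0,0,-0.3],[0,0,0]],[255,[0,0,-0.3],[0,0,0]]])

```text
time: 7.03
tool_pos: [0.5316, 0.1379, 0.1982]
tool_rot: [[0.886, -0.004, -0.464], [0.464, -0.002, 0.886], [-0.004, -1.0, -0.0]]
wrist_force: [0.8, 0.6, 1.0]
width: -0.0
```

>>> arm_command(motion=[[255,[0,0,-0.15],[0,0,0]],[255,[0,0,-0.3],[0,0,0]],[255,[0,0,-0.3],[0,0,0]]])

```text
time: 7.28
tool_pos: [0.532, 0.138, 0.1973]
tool_rot: [[0.886, -0.004, -0.464], [0.464, -0.002, 0.886], [-0.005, -1.0, -0.0]]
wrist_force: [-7.3, -2.7, 18.7]
width: 0.001
```

>>> arm_command(motion=[[255,[0,0,-0.3],[0,0,0]],[255,[0,0,-0.5],[0,0,0]],[255,[0,0,-0.5],[0,0,0]]])

```text
time: 7.53
tool_pos: [0.5324, 0.1381, 0.1972]
tool_rot: [[0.886, -0.006, -0.464], [0.464, -0.003, 0.886], [-0.007, -1.0, 0.0]]
wrist_force: [-14.9, -3.9, 38.8]
width: -0.003
```

The near end stopped dead with the tip at 0.0238, which is home. I'll re-probe the far pad to confirm it's level.

>>> arm_command(motion=[[255,[0,0,3],[0,0,0]],[255,[0,0,6],[0,0,0]],[255,[2.8,1.4,6],[0,0,0]],[255,[5.6,2.9,6],[0,0,0]],[255,[8.13,4.2,6],[0,0,0]],[255,[8.13,4.2,6],[0,0,0]],[255,[8.13,4.2,4.5],[0,0,0]],[255,[8.13,4.2,4],[0,0,0]]])

```text
time: 8.2
tool_pos: [0.6132, 0.1801, 0.235]
tool_rot: [[0.886, -0.008, -0.464], [0.464, -0.004, 0.886], [-0.009, -1.0, 0.001]]
wrist_force: [-0.4, -0.6, -1.3]
width: 0.004
```

>>> arm_command(motion=[[255,[0,0,-1],[0,0,0]],[255,[0,0,-2],[0,0,0]],[255,[0,0,-2.7],[0,0,0]],[255,[0,0,-3],[0,0,0]],[255,[0,0,-3],[0,0,0]]])

```text
time: 8.62
tool_pos: [0.6124, 0.1798, 0.2036]
tool_rot: [[0.886, -0.011, -0.464], [0.464, -0.004, 0.886], [-0.012, -1.0, 0.001]]
wrist_force: [-0.1, -0.2, -0.5]
width: -0.0
```

>>> arm_command(motion=[[255,[0,0,-0.3],[0,0,0]],[255,[0,0,-0.6],[0,0,0]],[255,[0,0,-0.7],[0,0,0]],[255,[0,0,-0.8],[0,0,0]],[255,[0,0,-0.8],[0,0,0]]])

```text
time: 9.03
tool_pos: [0.6127, 0.1798, 0.1974]
tool_rot: [[0.886, -0.01, -0.464], [0.464, -0.004, 0.886], [-0.011, -1.0, 0.001]]
wrist_force: [-3.4, -1.0, 7.8]
width: -0.002
```

>>> arm_command(motion=[[255,[0,0,-0.2],[0,0,0]],[255,[0,0,-0.3],[0,0,0]],[255,[0,0,-0.3],[0,0,0]]])

```text
time: 9.28
tool_pos: [0.6128, 0.1799, 0.1974]
tool_rot: [[0.886, -0.011, -0.464], [0.464, -0.004, 0.886], [-0.011, -1.0, 0.001]]
wrist_force: [-8.5, -1.7, 15.0]
width: -0.001
```

The far pad is also rigid at 0.024, so the board is level. I'll retreat and take a last look.

>>> arm_command(motion=[[255,[0,0,4],[0,0,0]],[255,[0,0,8],[0,0,0]],[255,[0,0,12],[0,0,0]],[255,[0,4,15],[0,0,0]],[255,[0,8,17],[0,0,0]],[255,[0,12,17],[0,0,0]],[255,[0,16,17],[0,0,0]],[255,[0,20,17],[0,0,0]]])

```text
time: 9.95
tool_pos: [0.613, 0.3764, 0.3698]
tool_rot: [[0.886, -0.007, -0.464], [0.464, -0.002, 0.886], [-0.008, -1.0, 0.001]]
wrist_force: [1.5, 0.9, -0.1]
width: -0.002
```

>>> arm_command(motion=[[255,[-5,4,0],[0,0,0]],[255,[-5,8,0],[0,0,0]],[255,[-5,8,0],[0,0,0]],[255,[-5,8,0],[0,0,0]],[255,[-5,8,0],[0,0,0]]])

```text
time: 10.37
tool_pos: [0.5625, 0.4573, 0.3699]
tool_rot: [[0.885, -0.006, -0.466], [0.466, -0.003, 0.885], [-0.007, -1.0, 0.001]]
wrist_force: [0.3, -0.0, -0.0]
width: -0.004
```

```bash
python3 - <<'E'
from h import *
F={n:np.ascontiguousarray(cams.grab_frame(n)[:,:,::-1]) for n in('top','scene')}
lo,hi=(12,130,110),(26,255,255)
P={n:sorted([x[0] for x in blobs(F[n],lo,hi,b,60)],key=lambda c:c[1]) for n,b in(('top',(235,185,305,265)),('scene',(320,230,410,315)))}
for a,b in zip(P['top'],P['scene'][::-1]): print('green',tri(a,b).round(4))
for n,b in(('top',(405,220,480,295)),('scene',(120,200,205,275))):
    I=cv2.imread(f'pics/{n}0.png')
    print('blue',n,[x[0].round(1).tolist() for x in blobs(I,lo,hi,b,40)],[x[0].round(1).tolist() for x in blobs(F[n],lo,hi,b,40)])
print(robot.read_state()['wrist_force'])
t=cv2.resize(F['top'][165:285,215:335],(400,400));b=cv2.resize(F['scene'][220:340,300:420],(400,400))
cv2.imwrite('pics/f.png',np.hstack([t,b]))
E
```

```text
green [0.613  0.1812 0.0246]
green [0.5314 0.1389 0.0246]
blue top [[428.9, 241.5], [457.2, 273.7]] [[428.9, 241.5], [457.2, 273.7]]
blue scene [[147.4, 219.6], [171.7, 250.0]] [[147.4, 219.5], [171.6, 249.9]]
[ 0.52253439 -0.83050267 -1.12626037]
```

View pics/f.png

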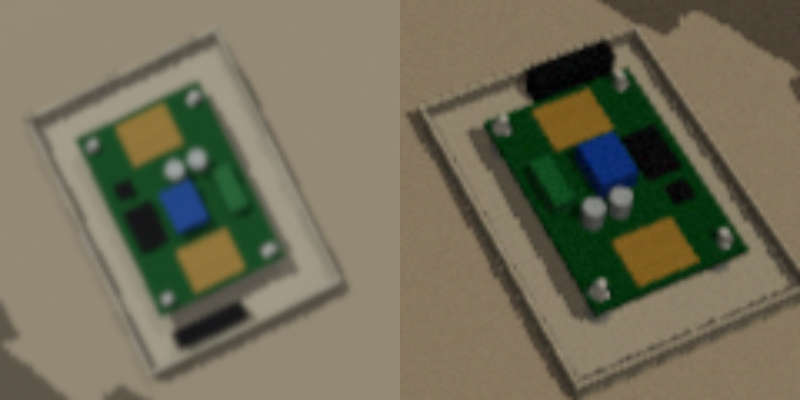

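All four posts stand proud, both pads are level at about 0.0246, and the blue board hasn't moved. Handing in.

```bash
python3 -c "
from station import order;print(order.close_job())"
```

```text
the job is handed in; nothing more can be done
None
```

The green board is pressed fully home and level on all four posts, and the job is handed in. I pressed the far pad and then the near pad with shut fingers until each stopped dead. I then pressed the far pad again as a check before taking the hand away.

- **Force:** the presses peaked at 29 N (far end) and 39 N (near end) at the wrist, more than the 20 N you said was plenty. That is under the 120 N wrist limit. Only the fingertips were meant to touch the board, but the near-end peak was close to the 40 N limit for the arm or gripper body.
- **Height:** both pads stopped hard with the fingertips at about 24 mm. The last camera measurement gave 24.6 mm at both ends, down from 33 mm, and the last picture shows all four posts standing proud.
- **Blue board:** its pads moved by no more than 0.1 pixel in either view.
- **Time:** about 10.5 s of the 32 s allowed.

No check failed. The 0.6 mm difference from the camera is within its 2 mm calibration accuracy.

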